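# Unstack the courier's sample boxes into their intake trays

### The arm

A 7-joint arm with a two-finger parallel gripper is mounted at the origin on the work surface. World frame = base frame: x ahead of the robot, y to its left, z up, the work surface at z = 0. Lengths are in m, angles in degrees, forces in N, time in s.
With the tool pointing down it reaches from about 0.425 to 0.875 m from the base axis. Payload 4.7 kg.
Tool frame: the origin (TCP) lies midway between the tips of the shut fingers; the grasp point (between the pads) lies 19 mm behind it; z points along the fingers, y is the line along which they close (so a half turn about z gives the same grasp; the last joint's range is limited). The gripper opens to 87 mm and grips with 3 to 60 N. Pads are 19 mm wide; open, the fingers measure 117 mm over their backs; the gripper's body (75 mm by 190 mm) begins 51 mm behind the grasp point.
Start: joints at [-66.285, 18.392, -4.016, 83.108, 1.295, 78.541, -3.26], TCP at [0.253, 0.599, 0.197] pointing down, gripper open.
Joint ranges: [-163.93, 163.93], [-17.29, 119.83], [-79.2, 71.16], [3.27, 140.29], [-89.18, 269.18], [5.43, 117.66], [-154.24, 154.24]. Speed limits (degrees/s): [147.25, 147.25, 180, 180, 180, 180, 180].

### API

Orientations are given as a 3x3 rotation matrix whose columns are the frame's x, y, z axes.
In Python, from bench import r gives the robot as it stands. The module is installed in compiled form; this text tells all that it offers.
- The arm moves only by the tool drive_tool, never from a script. Its argument "series" is a list of rows, each a list of 7 numbers: the opening, from -1 (shut) to 1 (fully open), then the shift along the world's x, y, z in a scale on which 1.0 is 60 cm, then the turn, a rotation vector about the world's x, y, z in fractions of the full range, 1 being 120 degrees. A call has 1 to 20 rows; each row is the pose to reach, as a shift and turn from the pose commanded when the call began; what a row does not reach only later rows make up. A row lasts 1/10 s, in which the tool goes at most 50 mm and 8.59 degrees, less where a joint would pass 70% of its speed; a pose out of reach is approached as far as the arm can. A call with a gripper value outside its range is refused whole. The fingers move at their own pace and stop on an object; "newtons" is the grip in N (left out, the last holds). Time passes only in rows, so rows that repeat a pose let the fingers close. It gives the time, the measured TCP pose, the force, the opening and the grip force at its end, in the units of the state.
- r.get_state(): the state, without advancing time (a new reading comes with each control period).
- r.camera(name): name is "side" or "top" or "wrist"; returns a dict with "pixels" (480x640x3 uint8, blue, green, red), "range_z" (480x640 float32, m along the optical axis (not along the pixel's ray), 0 where there is no reading), "K" (3x3 intrinsics, pixels), "R" (3x3) and "t" (3): a world point X has camera coordinates R X + t; the wrist camera has in their place "hand_eye" (4x4, takes a point from camera to tool coordinates, whose origin is the TCP and whose axes are the flange's). Camera axes: x right, y down, z forward; pixel columns grow to the right and rows downward; lengths in m; the calibration is good to about 2 mm. The wrist camera is an equidistant fisheye: a pixel r from the principal point sees the ray r / f radians off the axis. A picture is of the moment at which its call begins: read the wrist's pose just before it.
- r.finish_job(): hands the job in; it is judged then, once.
The state is a dict: "t": time; "joint_pos": joint angles; "joint_vel": joint speeds; "joint_torque": joint torques, N m; "eef_pos": TCP position; "tool_rot": TCP orientation; "wrist_force": force on the tool from outside, world axes, zero at the start; "torque": the same for the moment, N m; "gripper_width": finger opening in m; "grip_force": force on a finger pad.
Only numpy, scipy, OpenCV 4.12 (cv2) and the standard library are available. Lean on these libraries where they do the work, as an engineer would, in place of code of your own. Each camera call takes 0.05 s, during which the arm holds its last target. There are 200 camera calls.

### The job

The courier has left four sample boxes stacked criss-cross on the reception bench. Take the stack apart and set each box down, not dropped, flat in the tray of its lid's colour, lengthwise along the tray. Keep the boxes level with the lids up, and leave the rack of swab tubes where it stands.

Things in the scene. Friction and masses are not known exactly. Their poses are not given: they have to be found in the camera images.
- box_red: sample box with a red lid: a closed oblong box 132 long (its x) x 58 wide (its y) x 42 mm high (z up), white body, red top 16 mm, white writing fields on the lid; flat sides, flat top and underside, about 0.15 to 0.31 kg. Origin: centre of the underside. At the start it lies on the bench in the bottom tier of the one stack, parallel to the other bottom box with a gap of about 34 mm between them
- box_blue: sample box with a blue lid: a closed oblong box 132 long (its x) x 58 wide (its y) x 42 mm high (z up), white body, blue top 16 mm, white writing fields on the lid; flat sides, flat top and underside, about 0.15 to 0.31 kg. Origin: centre of the underside. At the start it lies on the bench in the bottom tier of the one stack, parallel to the other bottom box with a gap of about 34 mm between them
- box_yellow: sample box with a yellow lid: a closed oblong box 132 long (its x) x 58 wide (its y) x 42 mm high (z up), white body, yellow top 16 mm, white writing fields on the lid; flat sides, flat top and underside, about 0.15 to 0.31 kg. Origin: centre of the underside. At the start it lies across the two bottom boxes as the second tier, underside 42 mm above the bench
- box_green: sample box with a green lid: a closed oblong box 132 long (its x) x 58 wide (its y) x 42 mm high (z up), white body, green top 16 mm, white writing fields on the lid; flat sides, flat top and underside, about 0.15 to 0.31 kg. Origin: centre of the underside. At the start it lies crosswise on the middle of the yellow-lidded box as the top tier, underside 84 mm above the bench
- tray_red: shallow open red intake tray, fixed to the bench, 166 long (its x) x 92 wide (its y) x 14 mm high; walls 4 mm, so 158 x 84 mm inside; floor 4 mm thick, its upper face 4 mm above the origin. Origin: centre of the underside, on the bench; x along its long side. It stands among the other three trays, empty
- tray_blue: shallow open blue intake tray, fixed to the bench, 166 long (its x) x 92 wide (its y) x 14 mm high; walls 4 mm, so 158 x 84 mm inside; floor 4 mm thick, its upper face 4 mm above the origin. Origin: centre of the underside, on the bench; x along its long side. It stands among the other three trays, empty
- tray_yellow: shallow open yellow intake tray, fixed to the bench, 166 long (its x) x 92 wide (its y) x 14 mm high; walls 4 mm, so 158 x 84 mm inside; floor 4 mm thick, its upper face 4 mm above the origin. Origin: centre of the underside, on the bench; x along its long side. It stands among the other three trays, empty
- tray_green: shallow open green intake tray, fixed to the bench, 166 long (its x) x 92 wide (its y) x 14 mm high; walls 4 mm, so 158 x 84 mm inside; floor 4 mm thick, its upper face 4 mm above the origin. Origin: centre of the underside, on the bench; x along its long side. It stands among the other three trays, empty
- tube_rack: white rack of capped swab tubes (red and blue caps), loose, 86 (its x) x 128 (its y) mm, 84 mm high to the caps, about 0.5 kg; origin: centre of the underside. It stands beyond the stack, is not part of the job and must stay where it is
Mind the look-alikes: they are no part of the job. There is more than one size of the tray_green; the job needs the larger.

How it is judged (in metres and radians):
At the end, for the whole second after the job is handed in: Each box rests, released and still, on the floor of the tray of its lid's colour: underside under 8 mm above the tray's underside, level within 0.08 rad, centre within 16 mm of the tray's centre along and across, lengthwise within 0.25 rad; the tube rack within 20 mm of its start (x of box_red in the frame of tray_red between -0.016 and 0.016 m and y of box_red in the frame of tray_red between -0.016 and 0.016 m and z of box_red in the frame of tray_red between 0 and 0.008 m and angle between each of box_red, box_blue, box_yellow, box_green's own z axis and vertical below 0.08 rad and angle between the x axis of box_red and the x axis of tray_red, either way round below 0.25 rad and linear speed of each of box_red, box_blue, box_yellow, box_green below 0.02 m/s and angular speed of each of box_red, box_blue, box_yellow, box_green below 0.2 rad/s and x of box_blue in the frame of tray_blue between -0.016 and 0.016 m and y of box_blue in the frame of tray_blue between -0.016 and 0.016 m and z of box_blue in the frame of tray_blue between 0 and 0.008 m and angle between the x axis of box_blue and the x axis of tray_blue, either way round below 0.25 rad and x of box_yellow in the frame of tray_yellow between -0.016 and 0.016 m and y of box_yellow in the frame of tray_yellow between -0.016 and 0.016 m and z of box_yellow in the frame of tray_yellow between 0 and 0.008 m and angle between the x axis of box_yellow and the x axis of tray_yellow, either way round below 0.25 rad and x of box_green in the frame of tray_green between -0.016 and 0.016 m and y of box_green in the frame of tray_green between -0.016 and 0.016 m and z of box_green in the frame of tray_green between 0 and 0.008 m and angle between the x axis of box_green and the x axis of tray_green, either way round below 0.25 rad and distance of tube_rack from where it was at the start of the episode below 0.02 m); the robot touches nothing.
It fails at once if a sample box is tilted by more than 29 degrees (angle between any of box_red, box_blue, box_yellow, box_green's own z axis and vertical above 0.5 rad).
It fails at once if a sample box falls or is thrown (faster than 0.7 m/s while the fingers do not touch it) ((linear speed of box_red above 0.7 m/s and contact force between the fingers and box_red below 0.05 N) or (linear speed of box_blue above 0.7 m/s and contact force between the fingers and box_blue below 0.05 N) or (linear speed of box_yellow above 0.7 m/s and contact force between the fingers and box_yellow below 0.05 N) or (linear speed of box_green above 0.7 m/s and contact force between the fingers and box_green below 0.05 N)).
It fails at once if the rack of swab tubes is shifted by more than 20 mm (distance of tube_rack from where it was at the start of the episode above 0.02 m).
It also fails if it takes over 107 s, if anything falls off the work surface, if the arm or the gripper's body presses on something with over 40 N, if the wrist force passes 120 N, or if a joint passes its speed limit or range.

## Working session

There is one attempt and no reset: what is moved stays moved. The work goes in short steps, Python scripts to look and compute and a tool call to move; the robot and the scene stay as the last step left them, time stands still between calls to the robot, and variables do not carry over. Pictures are saved under pics/ and viewed, at most 14 in all, crops included, and the job is handed in when it is done.

Besides the shell and the picture viewer there is one more tool, called after ">>>" as a command line: name --pt "numbers of a row" for each row, then --argument value for the rest. drive_tool: Moves the arm, as the interface text tells. Its arguments: {"type":"object","properties":{"series":{"type":"array"},"newtons":{"type":"number"}},"required":["series"]}

```bash
mkdir -p pics; cat > h.py <<'E'
import numpy as np, cv2
from bench import r
def world(c,u,v,z=None):
    d=c["range_z"][v,u] if z is None else z
    K=c["K"]; p=np.array([(u-K[0,2])/K[0,0],(v-K[1,2])/K[1,1],1])*d
    return c["R"].T@(p-c["t"])
def cloud(c):
    K=c["K"]; v,u=np.mgrid[:480,:640]; d=c["range_z"]
    p=np.stack([(u-K[0,2])/K[0,0]*d,(v-K[1,2])/K[1,1]*d,d],-1)
    return (p-c["t"])@c["R"]
E
python3 - <<'E'
from h import *
for n in("top","side"):
    c=r.camera(n); cv2.imwrite(f"pics/{n}0.png",c["pixels"]); np.savez(f"{n}0.npz",**c)
s=r.get_state(); print(s["eef_pos"],s["tool_rot"],s["gripper_width"],s["t"])
E
```

```text
[0.25283228 0.59822286 0.1956758 ] [[-9.21148624e-01  3.89210555e-01 -5.97147764e-04]
 [ 3.89211006e-01  9.21147224e-01 -1.60776433e-03]
 [-7.56978416e-05 -1.71340638e-03 -9.99998529e-01]] 0.08676701348884125 0.1
```

View pics/top0.png

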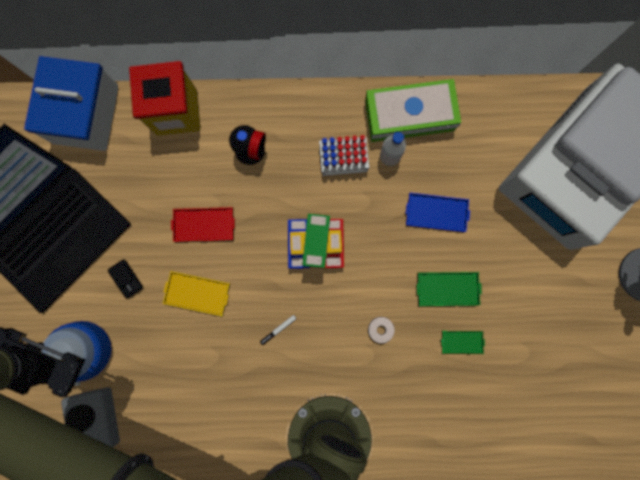

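View pics/side0.png

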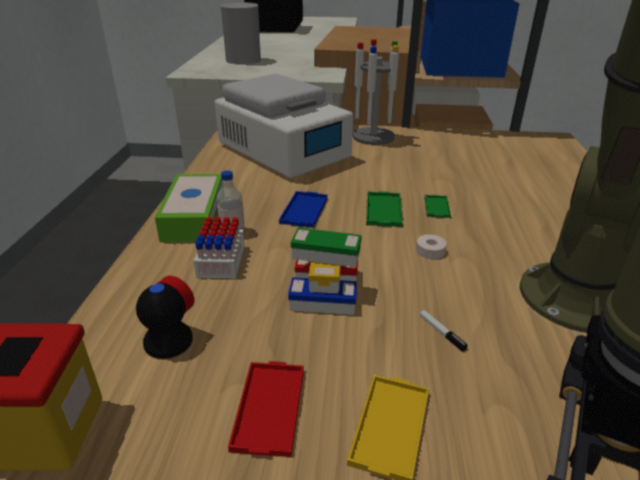

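The top view shows trays red (203,225), yellow (196,294) and blue (437,212). There are two green trays, at (448,290) and (462,342). The stack is at (316,243), with green on top, yellow below it, blue bottom-left and red bottom-right. The rack is at (345,155). I'll measure these next, and check the size of both green trays in a crop.

```bash
cat > m.py <<'E'
from h import *
def colormasks(c):
    h,s,v=[x.astype(int) for x in cv2.split(cv2.cvtColor(c["pixels"],cv2.COLOR_BGR2HSV))]
    ok=(s>150)&(v>60)
    return dict(red=ok&((h<6)|(h>174)),blue=ok&(h>105)&(h<130),yellow=ok&(h>20)&(h<32)&(s>190),green=ok&(h>50)&(h<80))
def rects(c,zlo,zhi,box=(.3,.95,-.5,.5),minn=60):
    P=cloud(c); out=[]
    for k,m in colormasks(c).items():
        m=m&(P[...,2]>zlo)&(P[...,2]<zhi)&(P[...,0]>box[0])&(P[...,0]<box[1])&(P[...,1]>box[2])&(P[...,1]<box[3])
        n,l,st,_=cv2.connectedComponentsWithStats(m.astype(np.uint8))
        for i in range(1,n):
            if st[i,4]<minn: continue
            q=P[l==i]; (cx,cy),(w,h),a=cv2.minAreaRect(q[:,:2].astype(np.float32))
            if w<h: w,h,a=h,w,a+90
            print(k,st[i,:4],"c %.4f %.4f L %.3f W %.3f ang %.1f z %.4f"%(cx,cy,w,h,(a+90)%180-90,np.median(q[:,2])))
E
python3 - <<'E'
from m import *
c=dict(np.load("top0.npz"))
print(c["R"],c["t"],c["K"][0])
print("trays");rects(c,-.01,.03)
print("lids");rects(c,.032,.14,(.4,.75,-.2,.2),15)
P=cloud(c)
for u,v in[(316,220),(316,262),(294,265),(335,265),(300,243),(333,243),(294,223),(338,223),(448,290),(345,150)]:print(u,v,P[v,u].round(4),c["pixels"][v,u])
a=cv2.resize(c["pixels"][200:285,275:360],(590,590),interpolation=cv2.INTER_CUBIC)
b=cv2.resize(c["pixels"][265:365,405:505],(200,200));a=np.hstack([a,np.vstack([b,np.zeros((390,200,3),np.uint8)])])
cv2.imwrite("pics/c1.png",a)
E
```

```text
[[-0.01621118 -0.99986094 -0.0039123 ]
 [-0.99470763  0.01652442 -0.1014085 ]
 [ 0.10145905  0.00224764 -0.99483718]] [0.00474036 0.50889692 1.23984697] [467.69969161   0.         326.93495655]
trays
red [171 208  64  34] c 0.5760 0.3394 L 0.173 W 0.091 ang -89.5 z 0.0048
blue [406 194  63  38] c 0.5988 -0.3082 L 0.171 W 0.089 ang 82.2 z 0.0052
yellow [163 272  66  44] c 0.3876 0.3532 L 0.174 W 0.090 ang 77.6 z 0.0048
green [417 273  64  33] c 0.3883 -0.3303 L 0.170 W 0.086 ang 89.6 z 0.0049
lids
red [249 151   8   7] c 0.7464 0.1855 L 0.018 W 0.011 ang 70.7 z 0.1024
red [339 153   5  12] c 0.7352 -0.0446 L 0.030 W 0.009 ang 6.2 z 0.0851
red [346 153   6  11] c 0.7348 -0.0645 L 0.028 W 0.011 ang 5.2 z 0.0839
red [354 152   5  11] c 0.7364 -0.0842 L 0.026 W 0.010 ang -1.4 z 0.0838
red [361 153   5  10] c 0.7365 -0.1029 L 0.024 W 0.009 ang 5.4 z 0.0836
red [339 219   4  17] c 0.5582 -0.0415 L 0.044 W 0.008 ang 0.6 z 0.0429
red [326 252  18  16] c 0.4711 -0.0233 L 0.045 W 0.040 ang 89.0 z 0.0423
blue [324 153   4   6] c 0.7432 -0.0039 L 0.013 W 0.008 ang -0.9 z 0.0836
blue [331 153   5 
[... 338 characters left out ...]
.1 z 0.0433
yellow [327 231  14  22] c 0.5149 -0.0209 L 0.056 W 0.034 ang -1.0 z 0.0843
yellow [291 233  14  21] c 0.5126 0.0701 L 0.053 W 0.035 ang 2.4 z 0.0848
green [303 215  25  52] c 0.5121 0.0240 L 0.126 W 0.055 ang -7.6 z 0.1265
316 220 [0.5648 0.0225 0.1267] [153 159 173]
316 262 [0.4593 0.0239 0.1298] [149 158 169]
294 265 [0.4582 0.0848 0.0416] [152 137 143]
335 265 [ 0.4562 -0.0242  0.0451] [106 111 166]
300 243 [0.5124 0.0658 0.0829] [105 154 181]
333 243 [ 0.3805 -0.0065  1.2851] [153 162 174]
294 223 [0.5704 0.0835 0.0466] [154 161 172]
338 223 [ 0.5692 -0.0344  0.0419] [142 149 171]
448 290 [ 0.3855 -0.3317  0.003 ] [ 44 106  23]
345 150 [ 0.7656 -0.0566  0.0562] [113 115 125]
```

View pics/c1.png

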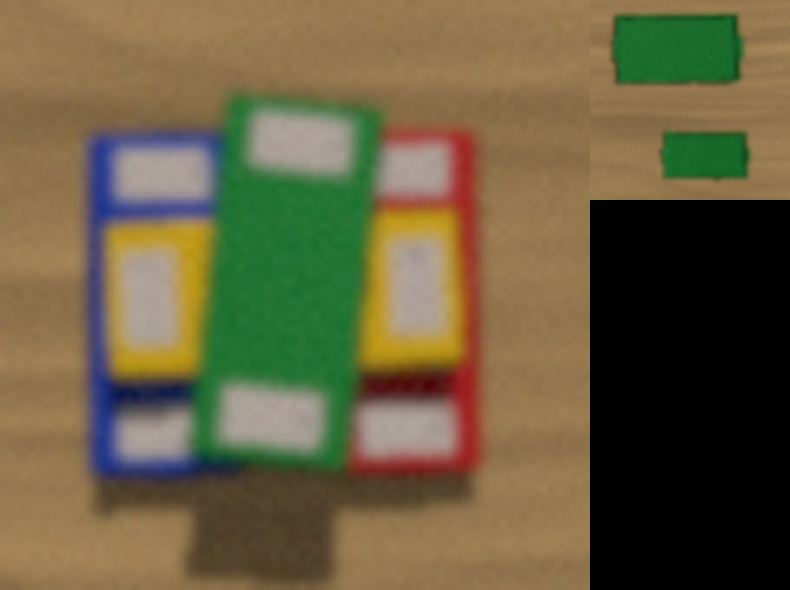

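The crop confirms that the green tray at (448,290) is the larger one, measuring 170x86 mm. The one at (462,342) is a look-alike. Green box: centre (0.512, 0.024), angle -7.6°, lid top at 0.126. I'll move above it with the tool's y axis at yaw 82.4° (a turn of +15.3°).

The rows are not in the units I measure in: shifts go in shares of 60 cm and turns go in shares of 120 degrees. I convert before sending: -57.4 cm / 60 = -0.9567, 25.9 cm / 60 = 0.4317, 15.3 degrees / 120 = 0.1275.

>>> drive_tool --pt "1 0.0133 -0.0283 0.0167 0 0 0.0083" --pt "1 0.035 -0.0767 0.0333 0 0 0.0167" --pt "1 0.065 -0.1433 0.0417 0 0 0.025" --pt "1 0.1 -0.22 0.0417 0 0 0.0333" --pt "1 0.1333 -0.2967 0.0417 0 0 0.0417" --pt "1 0.1683 -0.3733 0.0417 0 0 0.05" --pt "1 0.2033 -0.45 0.0417 0 0 0.0583" --pt "1 0.2367 -0.5267 0.0417 0 0 0.0667" --pt "1 0.2717 -0.6033 0.0417 0 0 0.0833" --pt "1 0.3067 -0.68 0.0417 0 0 0.1" --pt "1 0.3417 -0.755 0.0417 0 0 0.1083" --pt "1 0.3717 -0.8233 0.0417 0 0 0.1167" --pt "1 0.3967 -0.88 0.0417 0 0 0.125" --pt "1 0.4183 -0.9283 0.0417 0 0 0.1275" --pt "1 0.4317 -0.9567 0.0417 0 0 0.1275" --pt "1 0.4317 -0.9567 0.0417 0 0 0.1275" --pt "1 0.4317 -0.9567 0.0417 0 0 0.1275"

```text
t: 1.8
eef_pos: [0.5116, 0.0253, 0.2213]
tool_rot: [[-0.991, 0.133, -0.001], [0.133, 0.991, 0.001], [0.001, 0.0, -1.0]]
wrist_force: [-0.2, 0.9, -0.1]
gripper_width: 0.087
grip_force: 0.0
```

```bash
python3 - <<'E'
from m import *
s=r.get_state(); print(s["eef_pos"],s["tool_rot"].round(3),s["joint_pos"],s["wrist_force"])
c=r.camera("wrist"); cv2.imwrite("pics/w1.png",c["pixels"]); print(c["K"],c["hand_eye"])
E
```

```text
[0.51159523 0.02526939 0.22128943] [[-0.991  0.133 -0.001]
 [ 0.133  0.991  0.001]
 [ 0.001  0.    -1.   ]] [-31.71380135   0.29482048  26.21562425 101.13789445  -0.16915461
  78.64959395  76.91128744] [-0.17958     0.91769479 -0.13919684]
[[371.64829954   0.         315.41426815]
 [  0.         371.64829954 243.94844336]
 [  0.           0.           1.        ]] [[ 6.11150532e-04 -9.61378287e-01 -2.75229750e-01  7.63162363e-02]
 [ 9.99999551e-01  7.87014593e-04 -5.28534739e-04 -1.00976197e-04]
 [ 7.24731651e-04 -2.75229303e-01  9.61378336e-01 -1.88853540e-01]
 [ 0.00000000e+00  0.00000000e+00  0.00000000e+00  1.00000000e+00]]
```

View pics/w1.png

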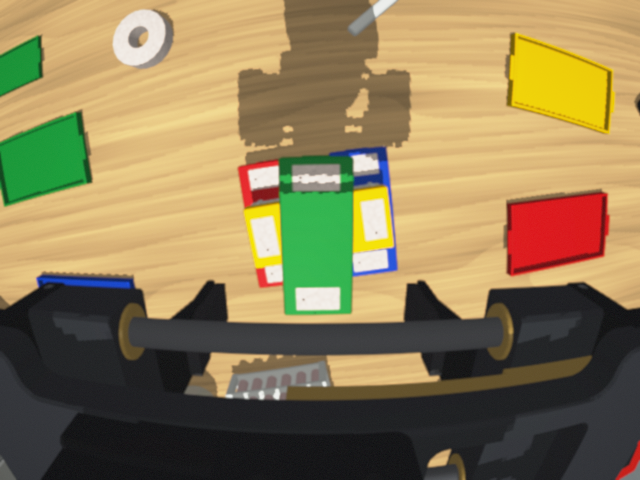

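The wrist view shows the green lid (columns 281–353) centred and square between the fingers (around columns 215 and 415). I'll descend so the TCP is at 0.098 and grip.

>>> drive_tool --pt "1 0 0 -0.0333 0 0 0" --pt "1 0 0 -0.0833 0 0 0" --pt "1 0 0 -0.1333 0 0 0" --pt "1 0 0 -0.175 0 0 0" --pt "1 0 0 -0.1967 0 0 0" --pt "1 0 0 -0.205 0 0 0" --pt "1 0 0 -0.205 0 0 0" --pt "-1 0 0 -0.205 0 0 0" --pt "-1 0 0 -0.205 0 0 0" --pt "-1 0 0 -0.205 0 0 0" --pt "-1 0 0 -0.205 0 0 0" --pt "-1 0 0 -0.205 0 0 0" --pt "-1 0 0 -0.205 0 0 0" --pt "-1 0 0 -0.205 0 0 0" --pt "-1 0 0 -0.205 0 0 0" --newtons 30

```text
t: 3.35
eef_pos: [0.5124, 0.025, 0.0991]
tool_rot: [[-0.991, 0.132, 0.001], [0.132, 0.991, 0.001], [-0.001, 0.001, -1.0]]
wrist_force: [-0.2, 1.3, 3.4]
gripper_width: 0.056
grip_force: 30.0
```

Scaled: -35.5 cm / 60 = -0.5917, -12.4 cm / 60 = -0.2067, -82.8 degrees / 120 = -0.69.

>>> drive_tool --pt "-1 0 0 0.0167 0 0 0" --pt "-1 0 0 0.05 0 0 0" --pt "-1 0 0 0.0833 0 0 0" --pt "-1 0 0 0.1083 0 0 0" --pt "-1 -0.005 -0.0167 0.1167 0 0 -0.0167" --pt "-1 -0.015 -0.0433 0.1167 0 0 -0.05" --pt "-1 -0.0317 -0.0917 0.1167 0 0 -0.1083" --pt "-1 -0.05 -0.1417 0.1167 0 0 -0.1667" --pt "-1 -0.0667 -0.1917 0.1167 0 0 -0.225" --pt "-1 -0.085 -0.2417 0.1167 0 0 -0.2833" --pt "-1 -0.1017 -0.2917 0.1167 0 0 -0.3417" --pt "-1 -0.12 -0.3417 0.1167 0 0 -0.4" --pt "-1 -0.1367 -0.3917 0.1167 0 0 -0.4583" --pt "-1 -0.155 -0.4417 0.1167 0 0 -0.5167" --pt "-1 -0.1717 -0.4917 0.1167 0 0 -0.575" --pt "-1 -0.1883 -0.5367 0.1167 0 0 -0.625" --pt "-1 -0.2 -0.57 0.1167 0 0 -0.6667" --pt "-1 -0.2067 -0.5883 0.1167 0 0 -0.69" --pt "-1 -0.2067 -0.5917 0.1167 0 0 -0.69" --pt "-1 -0.2067 -0.5917 0.1167 0 0 -0.69"

```text
t: 5.35
eef_pos: [0.3879, -0.3296, 0.1683]
tool_rot: [[0.006, 1.0, -0.001], [1.0, -0.006, 0.001], [0.001, -0.001, -1.0]]
wrist_force: [0.1, -0.0, -4.5]
gripper_width: 0.0556
grip_force: 30.0
```

```bash
python3 - <<'E'
from m import *
s=r.get_state(); print(s["eef_pos"],s["tool_rot"].round(3),s["gripper_width"],s["wrist_force"])
c=r.camera("top"); rects(c,-.01,.03); rects(c,.032,.25,(.3,.65,-.5,.3),15)
c=r.camera("wrist"); cv2.imwrite("pics/w2.png",c["pixels"])
E
```

```text
[ 0.38793575 -0.32957825  0.16825793] [[ 0.006  1.    -0.001]
 [ 1.    -0.006  0.001]
 [ 0.001 -0.001 -1.   ]] 0.055598768817793 [ 0.14787183 -0.01097926 -4.51963803]
red [171 208  64  34] c 0.5763 0.3388 L 0.173 W 0.091 ang -89.4 z 0.0048
blue [406 194  63  37] c 0.5984 -0.3084 L 0.171 W 0.089 ang 82.5 z 0.0052
yellow [163 272  66  44] c 0.3877 0.3543 L 0.175 W 0.091 ang 77.1 z 0.0049
green [418 273  46  32] c 0.3899 -0.3102 L 0.127 W 0.084 ang 89.4 z 0.0049
red [322 219   6  10] c 0.5686 0.0027 L 0.025 W 0.010 ang -13.3 z 0.0426
red [339 219   4  18] c 0.5570 -0.0435 L 0.047 W 0.008 ang 6.0 z 0.0420
red [322 252  22  16] c 0.4710 -0.0179 L 0.056 W 0.040 ang 89.3 z 0.0424
blue [289 221   3  11] c 0.5632 0.0954 L 0.026 W 0.006 ang 3.3 z 0.0425
blue [306 220   2  10] c 0.5659 0.0502 L 0.025 W 0.003 ang -0.9 z 0.0426
blue [289 254   5  14] c 0.4703 0.0932 L 0.035 W 0.011 ang -2.0 z 0.0419
blue [295 256  14  12] c 0.4673 0.0648 L 0.035 W 0.030 ang 88.9 z 0.0427
yellow [292 231  49  23] c 0.5144 0.0248 L 0.124 W 0.058 ang -89.6 z 0.0848
green [440 277  25  25] c 0.3871 -0.2928 L 0.056 W 0.055 ang -0.9 z 0.1960
```

View pics/w2.png

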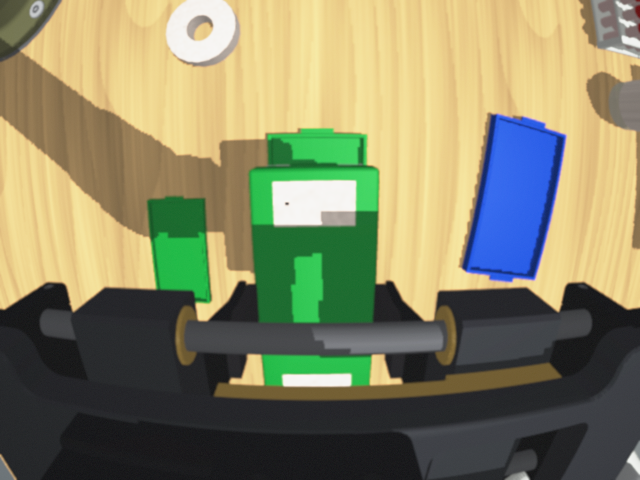

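The green box is held level over the larger green tray (columns 268–367) and in line with it. I'll lower it, slowing toward the end.

>>> drive_tool --pt "-1 0 0 -0.025 0 0 0" --pt "-1 0 0 -0.0667 0 0 0" --pt "-1 0 0 -0.1167 0 0 0" --pt "-1 0 0 -0.1667 0 0 0" --pt "-1 0 0 -0.2083 0 0 0" --pt "-1 0 0 -0.23 0 0 0" --pt "-1 0 0 -0.24 0 0 0" --pt "-1 0 0 -0.245 0 0 0" --pt "-1 0 0 -0.2467 0 0 0" --pt "-1 0 0 -0.2483 0 0 0" --pt "-1 0 0 -0.2483 0 0 0"

```text
t: 6.55
eef_pos: [0.3886, -0.3305, 0.0204]
tool_rot: [[0.007, 1.0, 0.001], [1.0, -0.007, -0.0], [-0.0, 0.001, -1.0]]
wrist_force: [-0.2, -0.5, -2.4]
gripper_width: 0.0558
grip_force: 30.0
```

Scaled: -0.1 cm / 60 = -0.0017, -0.05 cm / 60 = -0.0008.

>>> drive_tool --pt "-1 0 0 -0.0008 0 0 0" --pt "-1 0 0 -0.0017 0 0 0" --pt "-1 0 0 -0.0017 0 0 0"

```text
t: 6.85
eef_pos: [0.3883, -0.3304, 0.0191]
tool_rot: [[0.007, 1.0, 0.001], [1.0, -0.007, -0.0], [-0.0, 0.001, -1.0]]
wrist_force: [-0.2, 1.3, 0.3]
gripper_width: 0.056
grip_force: 30.0
```

Scaled: 35.5 cm / 60 = 0.5917, 12.6 cm / 60 = 0.21, 1.2 degrees / 120 = 0.01.

>>> drive_tool --pt "1 0 0 0 0 0 0" --pt "1 0 0 0 0 0 0" --pt "1 0 0 0 0 0 0" --pt "1 0 0 0 0 0 0" --pt "1 0 0 0.0167 0 0 0" --pt "1 0 0 0.0667 0 0 0" --pt "1 0 0 0.1333 0 0 0" --pt "1 0 0 0.1917 0 0 0" --pt "1 0.0083 0.0233 0.2333 0 0 0" --pt "1 0.025 0.07 0.25 0 0 0" --pt "1 0.05 0.14 0.25 0 0 0.01" --pt "1 0.0767 0.2167 0.25 0 0 0.01" --pt "1 0.105 0.2933 0.25 0 0 0.01" --pt "1 0.1317 0.37 0.25 0 0 0.01" --pt "1 0.1583 0.4467 0.25 0 0 0.01" --pt "1 0.1833 0.5167 0.25 0 0 0.01" --pt "1 0.2017 0.5667 0.25 0 0 0.01" --pt "1 0.21 0.5917 0.25 0 0 0.01" --pt "1 0.21 0.5917 0.25 0 0 0.01" --pt "1 0.21 0.5917 0.25 0 0 0.01"

```text
t: 8.85
eef_pos: [0.5138, 0.0226, 0.1689]
tool_rot: [[-0.012, 1.0, -0.0], [1.0, 0.012, -0.001], [-0.001, -0.0, -1.0]]
wrist_force: [0.5, -0.5, 0.1]
gripper_width: 0.087
grip_force: 0.0
```

```bash
python3 - <<'E'
from m import *
s=r.get_state(); print(s["eef_pos"],s["tool_rot"].round(3),s["gripper_width"],s["wrist_force"],s["joint_pos"].round(0))
c=r.camera("top"); rects(c,-.01,.25,(.3,.65,-.5,-.2),15)
c=r.camera("wrist"); cv2.imwrite("pics/w3.png",c["pixels"])
E
```

```text
[0.51375229 0.02264749 0.16888147] [[-0.012  1.    -0.   ]
 [ 1.     0.012 -0.001]
 [-0.001 -0.    -1.   ]] 0.08704236527336938 [ 0.48860946 -0.5373849   0.13330903] [-31.   2.  27. 105.  -1.  73.  -4.]
blue [406 194  63  38] c 0.5985 -0.3088 L 0.171 W 0.089 ang 82.6 z 0.0052
green [418 273  61  32] c 0.3896 -0.3287 L 0.163 W 0.084 ang 89.2 z 0.0428
green [478 283   2  11] c 0.3895 -0.4121 L 0.027 W 0.005 ang -1.3 z 0.0151
```

View pics/w3.png

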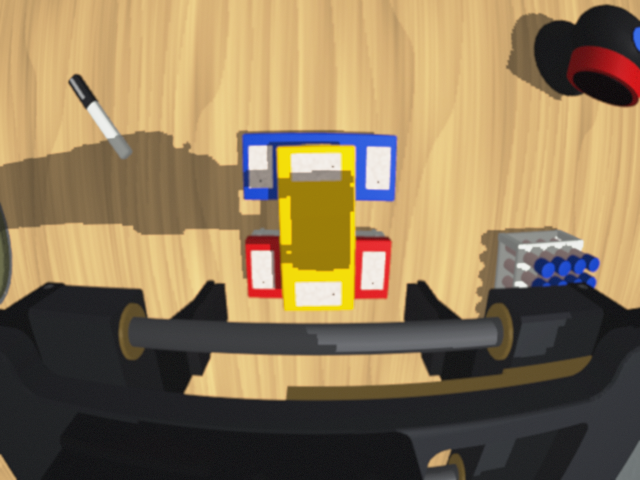

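The green box is in its tray with the lid at 0.043. The wrist view shows the yellow lid (columns 280–355) centred between the fingers. I'll descend and grip.

Scaled: -11.2 cm / 60 = -0.1867, -10.2 cm / 60 = -0.17.

>>> drive_tool --pt "1 0 0.0033 -0.0333 0 0 0" --pt "1 0 0.0033 -0.0833 0 0 0" --pt "1 0 0.0033 -0.1333 0 0 0" --pt "1 0 0.0033 -0.17 0 0 0" --pt "1 0 0.0033 -0.1867 0 0 0" --pt "1 0 0.0033 -0.1867 0 0 0" --pt "1 0 0.0033 -0.1867 0 0 0" --pt "-1 0 0.0033 -0.1867 0 0 0" --pt "-1 0 0.0033 -0.1867 0 0 0" --pt "-1 0 0.0033 -0.1867 0 0 0" --pt "-1 0 0.0033 -0.1867 0 0 0" --pt "-1 0 0.0033 -0.1867 0 0 0" --pt "-1 0 0.0033 -0.1867 0 0 0" --pt "-1 0 0.0033 -0.1867 0 0 0" --pt "-1 0 0.0033 -0.1867 0 0 0"

```text
t: 10.45
eef_pos: [0.5143, 0.0268, 0.0569]
tool_rot: [[-0.014, 1.0, 0.001], [1.0, 0.014, 0.0], [0.0, 0.001, -1.0]]
wrist_force: [-0.7, -0.5, 2.4]
gripper_width: 0.056
grip_force: 30.0
```

Scaled: 32.9 cm / 60 = 0.5483, -12.6 cm / 60 = -0.21, -13.4 degrees / 120 = -0.1117.

>>> drive_tool --pt "-1 0 0 0.0167 0 0 0" --pt "-1 0 0 0.05 0 0 0" --pt "-1 0 0 0.0833 0 0 0" --pt "-1 0 0 0.1083 0 0 0" --pt "-1 -0.0067 0.0167 0.1167 0 0 0" --pt "-1 -0.0183 0.05 0.1167 0 0 -0.0083" --pt "-1 -0.0383 0.1 0.1167 0 0 -0.0167" --pt "-1 -0.06 0.1583 0.1167 0 0 -0.0333" --pt "-1 -0.0833 0.2167 0.1167 0 0 -0.0417" --pt "-1 -0.105 0.275 0.1167 0 0 -0.0583" --pt "-1 -0.1267 0.3333 0.1167 0 0 -0.075" --pt "-1 -0.15 0.3917 0.1167 0 0 -0.0833" --pt "-1 -0.17 0.4433 0.1167 0 0 -0.0917" --pt "-1 -0.1883 0.4917 0.1167 0 0 -0.1" --pt "-1 -0.2033 0.53 0.1167 0 0 -0.1083" --pt "-1 -0.21 0.5483 0.1167 0 0 -0.1117" --pt "-1 -0.21 0.5483 0.1 0 0 -0.1117" --pt "-1 -0.21 0.5483 0.0667 0 0 -0.1117" --pt "-1 -0.21 0.5483 0.05 0 0 -0.1117" --pt "-1 -0.21 0.5483 0.05 0 0 -0.1117"

```text
t: 12.45
eef_pos: [0.3873, 0.353, 0.0844]
tool_rot: [[0.22, 0.975, -0.003], [0.975, -0.22, -0.004], [-0.005, -0.002, -1.0]]
wrist_force: [-0.7, 0.3, -2.0]
gripper_width: 0.0558
grip_force: 30.0
```

```bash
python3 - <<'E'
from m import *
c=r.camera("wrist"); cv2.imwrite("pics/w4.png",c["pixels"])
c=r.camera("top"); rects(c,-.01,.25,(.3,.65,-.15,.5),15)
E
```

```text
red [171 207  64  35] c 0.5760 0.3394 L 0.174 W 0.092 ang -88.7 z 0.0049
red [322 219  22  50] c 0.5148 -0.0193 L 0.131 W 0.058 ang -0.9 z 0.0427
blue [289 220  20  48] c 0.5155 0.0724 L 0.126 W 0.051 ang -0.4 z 0.0426
yellow [186 277  44  39] c 0.3810 0.3204 L 0.107 W 0.092 ang 76.3 z 0.0109
yellow [172 279   9   5] c 0.4192 0.3825 L 0.063 W 0.009 ang 80.5 z 0.1119
yellow [181 283   6  21] c 0.3859 0.3434 L 0.050 W 0.032 ang -12.7 z 0.1128
```

View pics/w4.png

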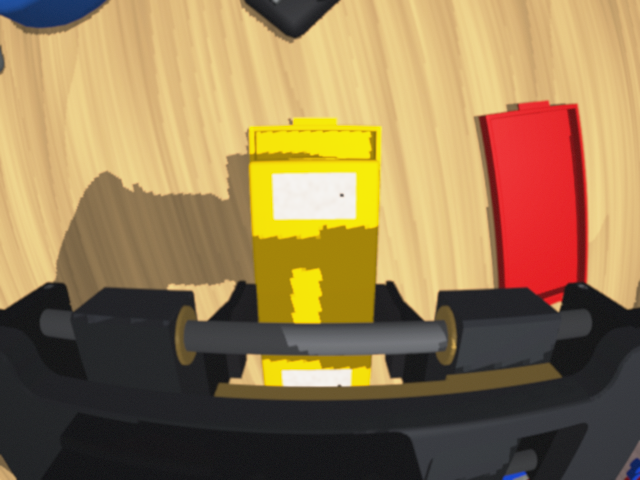

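The yellow box is aligned over the yellow tray, with the tray rim visible at columns 250–381. I'll lower it.

Scaled: -6.6 cm / 60 = -0.11, -6.55 cm / 60 = -0.1092.

>>> drive_tool --pt "-1 0 0.0033 -0.0167 0 0 0" --pt "-1 0 0.0033 -0.05 0 0 0" --pt "-1 0 0.0033 -0.08 0 0 0" --pt "-1 0 0.0033 -0.0933 0 0 0" --pt "-1 0 0.0033 -0.1017 0 0 0" --pt "-1 0 0.0033 -0.1058 0 0 0" --pt "-1 0 0.0033 -0.1075 0 0 0" --pt "-1 0 0.0033 -0.1092 0 0 0" --pt "-1 0 0.0033 -0.11 0 0 0" --pt "-1 0 0.0033 -0.11 0 0 0"

```text
t: 13.55
eef_pos: [0.3882, 0.3579, 0.021]
tool_rot: [[0.218, 0.976, 0.0], [0.976, -0.218, 0.0], [0.001, 0.0, -1.0]]
wrist_force: [-1.0, 0.5, -2.3]
gripper_width: 0.0562
grip_force: 30.0
```

Scaled: -0.2 cm / 60 = -0.0033, -0.1 cm / 60 = -0.0017.

>>> drive_tool --pt "-1 0 0 -0.0017 0 0 0" --pt "-1 0 0 -0.0033 0 0 0" --pt "-1 0 0 -0.0033 0 0 0"

```text
t: 13.85
eef_pos: [0.3881, 0.3579, 0.019]
tool_rot: [[0.218, 0.976, 0.0], [0.976, -0.218, 0.0], [0.0, 0.0, -1.0]]
wrist_force: [-0.2, 0.3, 0.2]
gripper_width: 0.0561
grip_force: 30.0
```

Scaled: -37.7 cm / 60 = -0.6283, 12.7 cm / 60 = 0.2117, 101.6 degrees / 120 = 0.8467.

>>> drive_tool --pt "1 0 0 0 0 0 0" --pt "1 0 0 0 0 0 0" --pt "1 0 0 0 0 0 0" --pt "1 0 0 0 0 0 0" --pt "1 0 0 0.0167 0 0 0" --pt "1 0 0 0.0667 0 0 0" --pt "1 0 0 0.1333 0 0 0" --pt "1 0 0 0.1917 0 0 0.0417" --pt "1 0.0083 -0.025 0.2167 0 0 0.1083" --pt "1 0.025 -0.075 0.2167 0 0 0.175" --pt "1 0.045 -0.1333 0.2167 0 0 0.2417" --pt "1 0.065 -0.1917 0.2167 0 0 0.3083" --pt "1 0.0833 -0.25 0.2167 0 0 0.375" --pt "1 0.1033 -0.3083 0.2167 0 0 0.4417" --pt "1 0.1233 -0.3667 0.2167 0 0 0.5083" --pt "1 0.1433 -0.425 0.2167 0 0 0.575" --pt "1 0.1633 -0.4833 0.2167 0 0 0.6417" --pt "0.7 0.1833 -0.5417 0.2167 0 0 0.7083" --pt "0.7 0.2017 -0.5967 0.2167 0 0 0.775" --pt "0.7 0.2117 -0.6283 0.2167 0 0 0.8467"

```text
t: 15.85
eef_pos: [0.5158, -0.0227, 0.1498]
tool_rot: [[-1.0, 0.015, 0.002], [0.015, 1.0, -0.001], [-0.002, -0.001, -1.0]]
wrist_force: [0.1, 0.2, 0.4]
gripper_width: 0.0757
grip_force: 0.0
```

>>> drive_tool --pt "0.7 0 0 0 0 0 0" --pt "0.7 0 0 0 0 0 0" --pt "0.7 0 0 0 0 0 0"

```text
t: 16.15
eef_pos: [0.5148, -0.0176, 0.1489]
tool_rot: [[-1.0, 0.018, -0.0], [0.018, 1.0, 0.001], [0.0, 0.001, -1.0]]
wrist_force: [0.1, 0.1, -0.3]
gripper_width: 0.0742
grip_force: 0.0
```

```bash
python3 - <<'E'
from m import *
s=r.get_state(); print(s["eef_pos"],s["tool_rot"].round(3),s["gripper_width"],s["joint_pos"].round(0))
c=r.camera("wrist"); cv2.imwrite("pics/w5.png",c["pixels"])
c=r.camera("top"); rects(c,-.01,.25,(.3,.65,-.15,.5),15)
E
```

```text
[ 0.51482447 -0.01760608  0.14886329] [[-1.     0.018 -0.   ]
 [ 0.018  1.     0.001]
 [ 0.     0.001 -1.   ]] 0.07418148933949002 [-28.   3.  29. 107.  -2.  70.  90.]
red [171 208  64  34] c 0.5764 0.3395 L 0.173 W 0.091 ang -89.4 z 0.0048
blue [289 221  20  47] c 0.5143 0.0725 L 0.123 W 0.051 ang -0.6 z 0.0422
yellow [163 272  66  44] c 0.3879 0.3544 L 0.174 W 0.090 ang 77.2 z 0.0167
```

View pics/w5.png

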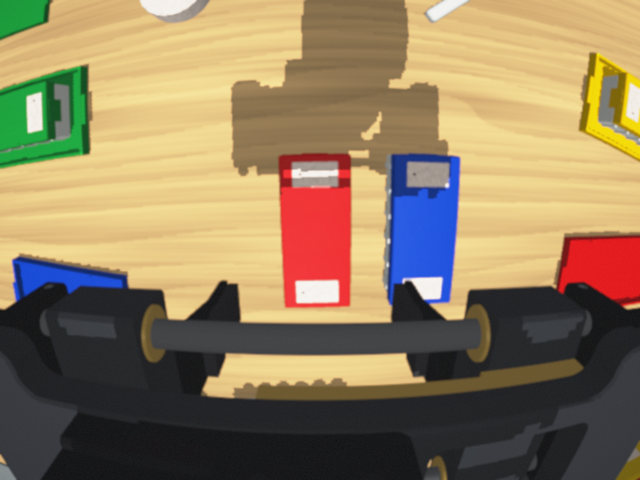

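Yellow is down in its tray. The red lid (columns 281–350) is centred between the fingers, and the inner finger lines up with the gap. I'll descend and grip.

Scaled: -13.4 cm / 60 = -0.2233, -13.2 cm / 60 = -0.22.

>>> drive_tool --pt "0.7 0 -0.0017 -0.0333 0 0 0" --pt "0.7 0 -0.0017 -0.0833 0 0 0" --pt "0.7 0 -0.0017 -0.1333 0 0 0" --pt "0.7 0 -0.0017 -0.175 0 0 0" --pt "0.7 0 -0.0017 -0.2033 0 0 0" --pt "0.7 0 -0.0017 -0.22 0 0 0" --pt "0.7 0 -0.0017 -0.2233 0 0 0" --pt "0.7 0 -0.0017 -0.2233 0 0 0" --pt "-1 0 -0.0017 -0.2233 0 0 0" --pt "-1 0 -0.0017 -0.2233 0 0 0" --pt "-1 0 -0.0017 -0.2233 0 0 0" --pt "-1 0 -0.0017 -0.2233 0 0 0" --pt "-1 0 -0.0017 -0.2233 0 0 0" --pt "-1 0 -0.0017 -0.2233 0 0 0" --pt "-1 0 -0.0017 -0.2233 0 0 0"

```text
t: 17.75
eef_pos: [0.5178, -0.0267, 0.0189]
tool_rot: [[-1.0, 0.021, 0.005], [0.021, 1.0, -0.006], [-0.005, -0.005, -1.0]]
wrist_force: [-6.0, -12.9, 27.2]
gripper_width: 0.0276
grip_force: 33.0
```

The width of 27.6 mm and the wrist force of 27 N mean something is wrong. I'll look before moving again.

```bash
python3 - <<'E'
from m import *
s=r.get_state(); print(s["eef_pos"],s["tool_rot"].round(3),s["gripper_width"],s["wrist_force"],s["torque"])
w=r.camera("wrist"); c=r.camera("top"); d=r.camera("side")
rects(c,-.01,.25,(.3,.65,-.15,.5),15)
cv2.imwrite("pics/x6.png",np.hstack([cv2.resize(w["pixels"],(400,300)),cv2.resize(d["pixels"][190:340,240:440],(400,300))]))
E
```

```text
[ 0.51775394 -0.02666686  0.01892289] [[-1.     0.021  0.005]
 [ 0.021  1.    -0.006]
 [-0.005 -0.005 -1.   ]] 0.02758677212423276 [ -6.03321911 -12.86948906  27.15845332] [-2.39006134  1.49353823 -0.04738699]
red [171 207  64  35] c 0.5760 0.3386 L 0.172 W 0.092 ang -88.9 z 0.0049
blue [289 221  20  47] c 0.5147 0.0724 L 0.124 W 0.051 ang -0.4 z 0.0424
yellow [163 272  66  44] c 0.3878 0.3542 L 0.174 W 0.090 ang 77.2 z 0.0168
```

View pics/x6.png

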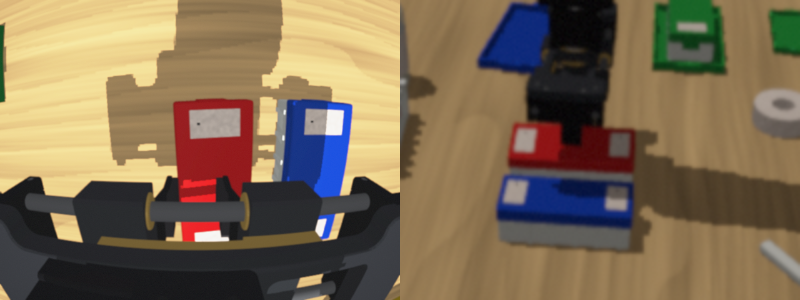

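The wrist view suggests the fingers stand closed over the red lid and not astride it. I'll enlarge the view and measure the lid height from the side camera.

```bash
python3 - <<'E'
from m import *
d=r.camera("side"); c=r.camera("top"); w=r.camera("wrist")
P=cloud(d); m=colormasks(d)
for k in("red","blue"):
    q=P[m[k]&(P[...,0]>.4)&(P[...,0]<.65)&(abs(P[...,1])<.15)&(P[...,2]>.02)]
    print(k,np.percentile(q,[2,50,98],axis=0).round(4).tolist())
    t=q[q[:,2]>np.percentile(q[:,2],40)]; A=np.c_[t[:,:2],np.ones(len(t))]; print("plane",np.linalg.lstsq(A,t[:,2],rcond=None)[0].round(3))
s=r.get_state(); print(s["t"],s["eef_pos"],s["joint_pos"],s["gripper_width"],s["grip_force"])
cv2.imwrite("pics/x7.png",np.hstack([cv2.resize(d["pixels"][220:320,285:375],(400,444),interpolation=3),cv2.resize(w["pixels"][130:400,200:440],(395,444))]))
E
```

```text
red [[0.4554, -0.0379, 0.0319], [0.519, 0.0044, 0.0441], [0.5809, 0.0179, 0.0513]]
plane [0.027 0.18  0.035]
blue [[0.4543, 0.0473, 0.0321], [0.5177, 0.0899, 0.0426], [0.578, 0.1048, 0.0456]]
plane [ 0.024 -0.4    0.063]
18.05 [ 0.5179112  -0.02686077  0.01915674] [-26.29521272  12.50910755  28.78827975 114.11635105  -6.98110693
  54.76026184  94.67154844] 0.026007144811169364 32.77099594473839
```

View pics/x7.png

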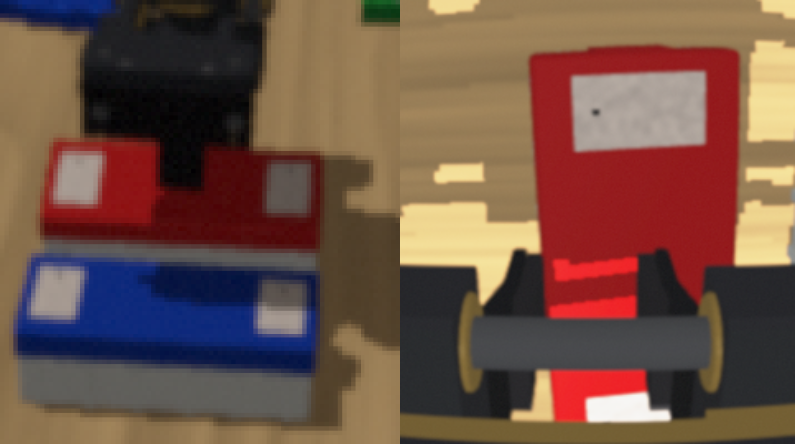

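```bash
cat >> h.py <<'E'
def wcloud(c,s):
    K=c["K"]; v,u=np.mgrid[:480,:640]; x=(u-K[0,2])/K[0,0]; y=(v-K[1,2])/K[1,1]; th=np.hypot(x,y)+1e-9
    k=np.tan(th)/th; d=c["range_z"]; p=np.stack([x*k*d,y*k*d,d],-1)
    H=c["hand_eye"]; p=p@H[:3,:3].T+H[:3,3]
    return p@np.array(s["tool_rot"]).T+np.array(s["eef_pos"])
E
python3 - <<'E'
from m import *
s=r.get_state(); w=r.camera("wrist"); P=wcloud(w,s)
print("wrist"); 
for v in (170,200,230,270,280,300):
    print(v,[(u,*P[v,u].round(3).tolist(),w["pixels"][v,u].tolist()) for u in range(270,420,15)])
d=r.camera("side"); Q=cloud(d)
print("side")
for v in (248,255,262,268,274):
    print(v,[(u,*Q[v,u].round(3).tolist(),d["pixels"][v,u].tolist()) for u in range(294,360,9)])
E
```

```text
wrist
170 [(270, 0.458, -0.051, 0.0, [83, 119, 143]), (285, 0.454, -0.038, 0.049, [32, 30, 152]), (300, 0.454, -0.032, 0.048, [33, 28, 152]), (315, 0.454, -0.026, 0.047, [32, 31, 150]), (330, 0.454, -0.019, 0.047, [30, 29, 151]), (345, 0.455, -0.013, 0.045, [32, 28, 150]), (360, 0.455, -0.006, 0.044, [30, 28, 149]), (375, 0.455, 0.001, 0.044, [28, 25, 148]), (390, 0.455, 0.008, 0.042, [30, 28, 148]), (405, 0.455, 0.015, 0.042, [39, 49, 141])]
200 [(270, 0.475, -0.052, 0.001, [89, 128, 155]), (285, 0.467, -0.039, 0.049, [34, 31, 153]), (300, 0.467, -0.032, 0.048, [30, 30, 151]), (315, 0.467, -0.026, 0.048, [154, 162, 172]), (330, 0.468, -0.019, 0.047, [159, 167, 178]), (345, 0.468, -0.013, 0.047, [157, 165, 176]), (360, 0.468, -0.006, 0.045, [153, 161, 171]), (375, 0.468, 0.001, 0.045, [155, 162, 172]), (390, 0.468, 0.008, 0.044, [30, 28, 148]), (405, 0.469, 0.015, 0.043, [44, 56, 143])]
230 [(270, 0.492, -0.052, 0.003, [84, 124, 149]), (285, 0.48, -0.039, 0.048, [31, 32, 150]), (300, 0.481, -0.033, 0.048, [29, 28, 151]), (315, 0.481, -0.026, 0.049, [31, 29, 151]), (330, 0.481, -0.019
[... 2587 characters left out ...]
0.045, [24, 36, 78])]
268 [(294, 0.582, 0.015, 0.043, [34, 48, 132]), (303, 0.564, 0.013, 0.042, [21, 21, 138]), (312, 0.545, 0.01, 0.042, [21, 20, 140]), (321, 0.526, 0.01, 0.043, [10, 8, 78]), (330, 0.508, 0.01, 0.045, [10, 10, 78]), (339, 0.489, 0.008, 0.044, [9, 8, 78]), (348, 0.471, 0.005, 0.044, [42, 45, 84]), (357, 0.452, -0.057, 0.002, [28, 42, 78])]
274 [(294, 0.588, -0.02, 0.002, [72, 95, 117]), (303, 0.564, 0.012, 0.027, [59, 61, 87]), (312, 0.545, 0.015, 0.03, [54, 57, 89]), (321, 0.526, 0.014, 0.031, [33, 34, 83]), (330, 0.507, 0.014, 0.032, [23, 24, 83]), (339, 0.488, 0.014, 0.034, [14, 12, 80]), (348, 0.47, 0.014, 0.035, [12, 9, 81]), (357, 0.451, -0.031, 0.003, [37, 54, 82])]
```

My reading is that the tool swayed during the descent, so the right finger (y from about -0.013 to -0.006) came down on the red lid. The left finger is beside the box. The box is tilted about 7° and has shifted a few mm. I'll relax the grip, ease up gently and reopen.

Scaled: 0.6 cm / 60 = 0.01, 0.3 cm / 60 = 0.005.

>>> drive_tool --pt "-0.35 0 0 0 0 0 0" --pt "-0.3 0 0 0.005 0 0 0" --pt "-0.25 0 0 0.01 0 0 0" --newtons 3

```text
t: 18.45
eef_pos: [0.5148, -0.02, 0.0208]
tool_rot: [[-1.0, 0.018, -0.0], [0.018, 1.0, 0.001], [0.0, 0.001, -1.0]]
wrist_force: [-0.6, 0.0, -0.2]
gripper_width: 0.0313
grip_force: 0.0
```

```bash
cat > lid.py <<'E'
from m import *
def lid(key="red"):
    s=r.get_state(); w=r.camera("wrist"); P=wcloud(w,s); m=colormasks(w)[key]&(P[...,2]>.02)&(abs(P[...,0]-s["eef_pos"][0])<.12)&(abs(P[...,1]-s["eef_pos"][1])<.1)
    q=P[m]; A=np.c_[q[:,:2]-q[:,:2].mean(0),np.ones(len(q))]
    print(key,"plane",np.linalg.lstsq(A,q[:,2],rcond=None)[0].round(3),"min",q.min(0).round(3),"max",q.max(0).round(3),"rect",cv2.minAreaRect(q[:,:2].astype(np.float32)))
    print(s["eef_pos"],s["gripper_width"],s["grip_force"],s["wrist_force"]); return w
E
python3 -c "
from lid import *
lid()"
```

```text
red plane [-0.055 -0.047  0.044] min [ 0.439 -0.038  0.022] max [0.568 0.073 0.21 ] rect ((0.4959821105003357, -0.011356323957443237), (0.09893549978733063, 0.14046616852283478), 46.959510803222656)
[ 0.51482634 -0.01995099  0.02083482] 0.031268885245258976 0.0 [-0.58614767  0.04818156 -0.15733076]
```

Scaled: 1.5 cm / 60 = 0.025, 1 cm / 60 = 0.0167.

>>> drive_tool --pt "-0.25 0 0 0.0083 0 0 0" --pt "-0.25 0 0 0.0167 0 0 0" --pt "-0.25 0 0 0.025 0 0 0"

```text
t: 18.8
eef_pos: [0.515, -0.02, 0.036]
tool_rot: [[-1.0, 0.017, -0.0], [0.017, 1.0, 0.0], [0.0, 0.0, -1.0]]
wrist_force: [-0.3, 0.3, 0.0]
gripper_width: 0.0325
grip_force: 0.0
```

```bash
python3 - <<'E'
from lid import *
w=lid(); d=r.camera("side"); Q=cloud(d)
m=colormasks(d)["red"]&(Q[...,2]>.03)&(abs(Q[...,0]-.51)<.1)&(abs(Q[...,1])<.08); q=Q[m]
A=np.c_[q[:,:2]-q[:,:2].mean(0),np.ones(len(q))]; print(np.linalg.lstsq(A,q[:,2],rcond=None)[0],np.percentile(q,[1,99],axis=0))
cv2.imwrite("pics/x8.png",np.hstack([cv2.resize(d["pixels"][200:320,270:390],(390,390),interpolation=3),cv2.resize(w["pixels"][130:400,200:440],(395,390))]))
E
```

```text
red plane [-0.061 -0.011  0.045] min [ 0.439 -0.039  0.022] max [0.581 0.072 0.225] rect ((0.5158650875091553, -0.008524373173713684), (0.10942935198545456, 0.14004160463809967), 63.11262893676758)
[ 0.51495807 -0.01998995  0.03597529] 0.03249808491151209 0.0 [-0.2795856   0.28498869  0.01172083]
[ 0.00159632 -0.09436218  0.04141658] [[ 0.45416664 -0.03543214  0.03129313]
 [ 0.58169271  0.02102338  0.04586146]]
```

View pics/x8.png

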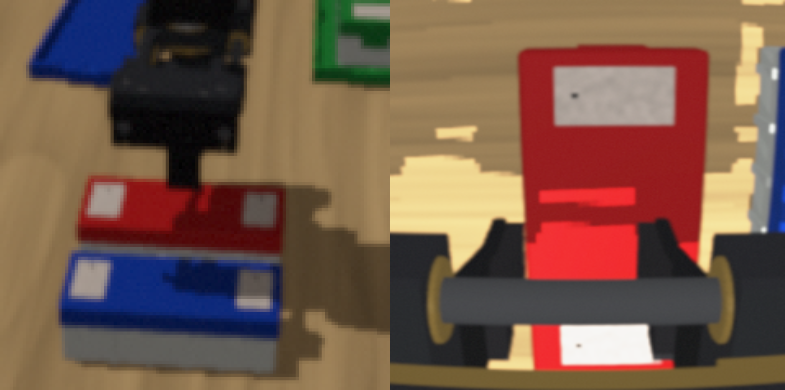

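```bash
python3 - <<'E'
from lid import *
s=r.get_state(); w=r.camera("wrist"); P=wcloud(w,s); d=r.camera("side"); Q=cloud(d)
print(s["eef_pos"])
for v in range(240,264,2):
    print(v,[(u,*(Q[v,u]*1000).round(0).astype(int).tolist(),int(d["pixels"][v,u].max())) for u in range(320,334,2)])
print("wrist")
for v in range(284,330,6):
    print(v,[(u,*(P[v,u]*1000).round(0).astype(int).tolist(),int(w["pixels"][v,u].max())) for u in (262,268,274,280,286,346,352,358,364,370)])
E
```

```text
[ 0.51574219 -0.0200735   0.03654597]
240 [(320, 524, 67, 148, 11), (322, 520, 65, 147, 8), (324, 516, 67, 149, 7), (326, 512, 69, 150, 8), (328, 509, 67, 149, 6), (330, 505, 66, 148, 11), (332, 501, 65, 148, 8)]
242 [(320, 524, 66, 143, 10), (322, 520, 65, 143, 11), (324, 516, 64, 142, 7), (326, 512, 67, 144, 8), (328, 509, 67, 144, 5), (330, 505, 64, 143, 7), (332, 501, 65, 144, 4)]
244 [(320, 524, 63, 137, 15), (322, 520, 64, 137, 8), (324, 516, 65, 138, 5), (326, 512, 68, 140, 7), (328, 508, 67, 140, 10), (330, 505, 64, 138, 8), (332, 501, 67, 141, 11)]
246 [(320, 524, 65, 133, 91), (322, 520, 63, 132, 11), (324, 516, 64, 133, 11), (326, 512, 67, 136, 12), (328, 509, 65, 134, 8), (330, 505, 64, 134, 8), (332, 501, 66, 136, 30)]
248 [(320, 541, -129, 2, 130), (322, 525, 3, 89, 15), (324, 521, 6, 91, 8), (326, 517, 6, 91, 11), (328, 513, 6, 91, 10), (330, 509, 5, 91, 11), (332, 507, -36, 64, 92)]
250 [(320, 541, -122, 0, 129), (322, 525, 3, 83, 18), (324, 521, 5, 85, 7), (326, 517, 4, 85, 9), (328, 513, 2, 84, 9), (330, 509, 3, 85, 19), (332, 513, -125, 1, 128)]
252 [(320, 540, -11
[... 2362 characters left out ...]
-37, 91, 36), (280, 517, -37, 71, 52), (286, 532, -37, 42, 242), (346, 532, -4, 42, 242), (352, 516, -4, 75, 38), (358, 508, -3, 91, 36), (364, 505, -1, 95, 36), (370, 505, 1, 96, 37)]
320 [(262, 504, -40, 101, 39), (268, 505, -38, 99, 40), (274, 510, -37, 90, 36), (280, 520, -37, 71, 51), (286, 536, -37, 42, 241), (346, 536, -4, 43, 243), (352, 515, -4, 81, 35), (358, 506, -4, 99, 36), (364, 505, -2, 101, 40), (370, 506, 1, 100, 37)]
326 [(262, 481, -32, 149, 69), (268, 482, -31, 148, 68), (274, 481, -29, 148, 69), (280, 481, -28, 148, 69), (286, 482, -27, 148, 69), (346, 482, -12, 146, 70), (352, 482, -11, 148, 69), (358, 482, -9, 148, 69), (364, 481, -8, 149, 70), (370, 482, -7, 148, 70)]
```

The box is flat again, with the lid at 0.043. Both finger tips measure z≈0.063 while the TCP reads 0.0365, so the tips sit about 26 mm above the stated TCP. I'll raise the tool and check the tip height against the opening.

Scaled: 8 cm / 60 = 0.1333, 5 cm / 60 = 0.0833.

>>> drive_tool --pt "0.3 0 0 0.0333 0 0 0" --pt "0.3 0 0 0.0833 0 0 0" --pt "0.3 0 0 0.1333 0 0 0" --pt "0.3 0 0 0.1333 0 0 0" --pt "0.3 0 0 0.1333 0 0 0" --pt "0.3 0 0 0.1333 0 0 0"

```text
t: 19.6
eef_pos: [0.514, -0.0202, 0.1145]
tool_rot: [[-1.0, 0.018, -0.002], [0.018, 1.0, -0.0], [0.002, -0.0, -1.0]]
wrist_force: [-0.4, -0.2, -0.1]
gripper_width: 0.056
grip_force: 0.0
```

```bash
cat > tip.py <<'E'
from lid import *
def tip():
    s=r.get_state(); e=s["eef_pos"]
    w=r.camera("wrist"); d=r.camera("side")
    for n,c,P in(("wrist",w,wcloud(w,s)),("side",d,cloud(d))):
        m=(c["pixels"].max(-1)<60)&(abs(P[...,0]-e[0])<.013)&(abs(P[...,1]-e[1])<.07)&(P[...,2]>e[2]-.03)&(P[...,2]<e[2]+.06)
        q=P[m]; print(n,m.sum(),"tip above tcp L/R",[np.percentile(q[(q[:,1]-e[1])*k>0][:,2]-e[2],2).round(4) if ((q[:,1]-e[1])*k>0).sum()>5 else None for k in(-1,1)])
    print(e,s["gripper_width"]); return w,d
E
python3 - <<'E'
from tip import *
w,d=tip()
rects(r.camera("top"),.03,.06,(.3,.65,-.15,.2),15)
cv2.imwrite("pics/x9.png",np.hstack([cv2.resize(d["pixels"][180:320,260:400],(395,395),interpolation=3),cv2.resize(w["pixels"][130:400,200:440],(395,395))]))
E
```

```text
wrist 1804 tip above tcp L/R [np.float64(0.0299), np.float64(0.03)]
side 133 tip above tcp L/R [None, np.float64(0.0292)]
[ 0.51403186 -0.02023954  0.11445856] 0.056036178300610535
blue [289 221  20  47] c 0.5147 0.0724 L 0.124 W 0.051 ang -0.3 z 0.0423
blue [306 226   2  16] c 0.5422 0.0505 L 0.040 W 0.003 ang -0.2 z 0.0429
```

View pics/x9.png

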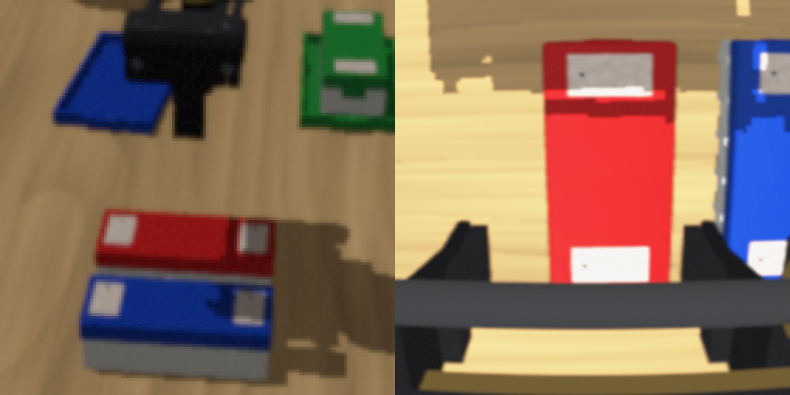

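The tips measure 26–30 mm above the reported TCP, and the box lies flat. So the first two grips held only the very edge of the lid. I'll allow for the offset and aim for the tips about 18 mm above the bench, so the TCP z will be about -0.009. First I need the red box's pose now.

```bash
cat > lp.py <<'E'
from lid import *
def lp(key,dx):
    s=r.get_state(); w=r.camera("wrist"); P=wcloud(w,s); e=s["eef_pos"]
    q=P[(P[...,2]>.034)&(P[...,2]<.052)&(abs(P[...,0]-e[0])<.1)&(abs(P[...,1]-e[1])<dx)]
    print("x range",np.percentile(q[:,0],[.5,99.5]).round(4))
    for a,b in((.45,.47),(.47,.49),(.49,.51),(.51,.54),(.54,.57)):
        t=q[(q[:,0]>a)&(q[:,0]<b)]
        if len(t)>20: print(a,np.percentile(t[:,1],[1,50,99]).round(4),t[:,2].mean().round(4))
    print(e,s["tool_rot"].round(3).tolist())
    return w
E
python3 -c "
from lp import *
lp('red',.055)
c=r.camera('side');Q=cloud(c);m=colormasks(c)['red']&(Q[...,2]>.035)&(abs(Q[...,0]-.51)<.1)&(abs(Q[...,1])<.08)
print('side',np.percentile(Q[m],[1,50,99],axis=0).round(4))"
```

```text
x range [0.4501 0.576 ]
0.45 [-0.0376 -0.0097  0.0189] 0.0428
0.47 [-0.0377 -0.0095  0.0192] 0.0429
0.49 [-0.0377 -0.0091  0.0193] 0.0428
0.51 [-0.038  -0.0099  0.019 ] 0.0428
0.54 [-0.0378 -0.01    0.0183] 0.0429
[ 0.51413451 -0.02033866  0.11446959] [[-1.0, 0.018, -0.002], [0.018, 1.0, -0.0], [0.002, -0.0, -1.0]]
side [[ 0.4541 -0.0363  0.0356]
 [ 0.5172  0.0029  0.0426]
 [ 0.5816  0.0216  0.0456]]
```

Scaled: -8.5 cm / 60 = -0.1417, 1.1 cm / 60 = 0.0183, 1 degrees / 120 = 0.0083.

>>> drive_tool --pt "0.58 0.0033 0.01 0 0 0 0.0083" --pt "0.58 0.005 0.0183 -0.0333 0 0 0.0083" --pt "0.58 0.005 0.0183 -0.0667 0 0 0.0083" --pt "0.58 0.005 0.0183 -0.1 0 0 0.0083" --pt "0.58 0.005 0.0183 -0.125 0 0 0.0083" --pt "0.58 0.005 0.0183 -0.1383 0 0 0.0083" --pt "0.58 0.005 0.0183 -0.1417 0 0 0.0083" --pt "0.58 0.005 0.0183 -0.1417 0 0 0.0083" --pt "0.58 0.005 0.0183 -0.1417 0 0 0.0083" --newtons 30

```text
t: 20.75
eef_pos: [0.5188, -0.0092, 0.0315]
tool_rot: [[-1.0, 0.0, 0.001], [0.0, 1.0, 0.0], [-0.001, 0.0, -1.0]]
wrist_force: [0.2, 0.6, 0.7]
gripper_width: 0.0687
grip_force: 0.0
```

```bash
python3 - <<'E'
from tip import *
w,d=tip()
s=r.get_state();P=wcloud(w,s);e=s["eef_pos"]
m=(w["pixels"].max(-1)<60)&(abs(P[...,0]-e[0])<.013)&(abs(P[...,1]-e[1])<.07)&(P[...,2]<e[2]+.036);q=P[m]
for k in(-1,1):
    t=q[(q[:,1]-e[1])*k>0]; print(k,np.percentile(t[:,1],[1,99]).round(4))
q=P[(P[...,2]>.034)&(P[...,2]<.048)&(P[...,0]>.45)&(P[...,0]<.5)]; h,b=np.histogram(q[:,1],np.arange(-.06,.12,.004)); print([(round(x,3),int(n)) for x,n in zip(b,h)])
E
```

```text
wrist 1900 tip above tcp L/R [np.float64(0.0304), np.float64(0.0303)]
side 119 tip above tcp L/R [None, np.float64(0.0291)]
[ 0.51878848 -0.00915569  0.03147716] 0.06865674717877397
-1 [-0.0511 -0.0434]
1 [0.0249 0.0332]
[(np.float64(-0.06), 0), (np.float64(-0.056), 0), (np.float64(-0.052), 0), (np.float64(-0.048), 0), (np.float64(-0.044), 0), (np.float64(-0.04), 350), (np.float64(-0.036), 806), (np.float64(-0.032), 811), (np.float64(-0.028), 819), (np.float64(-0.024), 806), (np.float64(-0.02), 849), (np.float64(-0.016), 809), (np.float64(-0.012), 821), (np.float64(-0.008), 873), (np.float64(-0.004), 810), (np.float64(0.0), 846), (np.float64(0.004), 819), (np.float64(0.008), 826), (np.float64(0.012), 816), (np.float64(0.016), 711), (np.float64(0.02), 10), (np.float64(0.024), 0), (np.float64(0.028), 0), (np.float64(0.032), 0), (np.float64(0.036), 0), (np.float64(0.04), 0), (np.float64(0.044), 809), (np.float64(0.048), 718), (np.float64(0.052), 707), (np.float64(0.056), 709), (np.float64(0.06), 685), (np.float64(0.064), 665), (np.float64(0.068), 662), (np.float64(0.072), 636), (np.float64(0.076), 622), (np.float64(0.08), 619), (np.float64(0.084), 595), (np.float64(0.088), 585), (np.float64(0.092), 558), (np.float64(0.096), 542), (np.float64(0.1), 433), (np.float64(0.104), 2), (np.float64(0.108), 0), (np.float64(0.112), 0)]
```

The right finger (y 0.025–0.033) sits inside the gap (0.020–0.044). I'll descend 4 cm slowly.

Scaled: -4 cm / 60 = -0.0667, -3.8 cm / 60 = -0.0633.

>>> drive_tool --pt "0.58 0 0 -0.0133 0 0 0" --pt "0.58 0 0 -0.0267 0 0 0" --pt "0.58 0 0 -0.04 0 0 0" --pt "0.58 0 0 -0.0533 0 0 0" --pt "0.58 0 0 -0.0633 0 0 0" --pt "0.58 0 0 -0.0667 0 0 0" --pt "0.58 0 0 -0.0667 0 0 0"

```text
t: 21.55
eef_pos: [0.5177, -0.0094, -0.0098]
tool_rot: [[-1.0, 0.0, -0.001], [0.0, 1.0, -0.0], [0.001, -0.0, -1.0]]
wrist_force: [-0.2, 0.6, -0.1]
gripper_width: 0.0687
grip_force: 0.0
```

There is no contact with the TCP at -0.0098, which confirms the tip offset. I'll close.

Scaled: 1.5 cm / 60 = 0.025, 0.5 cm / 60 = 0.0083.

>>> drive_tool --pt "-1 0 0 0 0 0 0" --pt "-1 0 0 0 0 0 0" --pt "-1 0 0 0 0 0 0" --pt "-1 0 0 0 0 0 0" --pt "-1 0 0 0.0083 0 0 0" --pt "-1 0 0 0.025 0 0 0" --pt "-1 0 0 0.025 0 0 0"

```text
t: 22.25
eef_pos: [0.5192, -0.0092, 0.0072]
tool_rot: [[-1.0, 0.0, 0.003], [0.0, 1.0, 0.001], [-0.003, 0.001, -1.0]]
wrist_force: [0.8, -0.4, -1.3]
gripper_width: 0.0577
grip_force: 30.0
```

Scaled: 34.7 cm / 60 = 0.5783, 5.8 cm / 60 = 0.0967, -89.4 degrees / 120 = -0.745.

>>> drive_tool --pt "-1 0 0 0.025 0 0 0" --pt "-1 0 0 0.0667 0 0 0" --pt "-1 0 0 0.1083 0 0 0" --pt "-1 0 0.0083 0.1333 0 0 -0.0167" --pt "-1 0.005 0.0333 0.1333 0 0 -0.0583" --pt "-1 0.0133 0.075 0.1333 0 0 -0.1167" --pt "-1 0.0217 0.125 0.1333 0 0 -0.175" --pt "-1 0.03 0.175 0.1333 0 0 -0.2333" --pt "-1 0.0383 0.225 0.1333 0 0 -0.2917" --pt "-1 0.0467 0.275 0.1333 0 0 -0.35" --pt "-1 0.055 0.325 0.1333 0 0 -0.4083" --pt "-1 0.0633 0.375 0.1333 0 0 -0.4667" --pt "-1 0.0717 0.425 0.1333 0 0 -0.525" --pt "-1 0.08 0.475 0.1333 0 0 -0.5833" --pt "-1 0.0867 0.5167 0.1333 0 0 -0.6417" --pt "-1 0.0933 0.555 0.1333 0 0 -0.7" --pt "-1 0.0967 0.575 0.1167 0 0 -0.745" --pt "-1 0.0967 0.5783 0.0833 0 0 -0.745" --pt "-1 0.0967 0.5783 0.0667 0 0 -0.745" --pt "-1 0.0967 0.5783 0.0667 0 0 -0.745"

```text
t: 24.25
eef_pos: [0.5745, 0.3365, 0.0435]
tool_rot: [[-0.01, 1.0, -0.003], [1.0, 0.01, -0.003], [-0.003, -0.003, -1.0]]
wrist_force: [-0.6, -0.1, -2.5]
gripper_width: 0.0576
grip_force: 30.0
```

```bash
python3 - <<'E'
from lp import *
s=r.get_state(); e=s["eef_pos"]; w=r.camera("wrist"); P=wcloud(w,s); m=colormasks(w)["red"]
for n,a,b in(("tray",-.01,.02),("lid",e[2]+.04,e[2]+.065)):
    q=P[m&(P[...,2]>a)&(P[...,2]<b)&(abs(P[...,0]-e[0])<.1)&(abs(P[...,1]-e[1])<.13)]
    if len(q): print(n,np.percentile(q,[1,99],axis=0).round(4).tolist())
print(e,s["tool_rot"].round(3).tolist(),s["gripper_width"])
rects(r.camera("top"),-.01,.02,(.3,.65,.2,.5))
E
```

```text
tray [[0.5307, 0.3277, 0.0033], [0.6211, 0.4267, 0.016]]
lid [[0.5455, 0.3068, 0.0917], [0.6017, 0.4038, 0.0966]]
[0.57447178 0.33654183 0.04351996] [[-0.01, 1.0, -0.003], [1.0, 0.01, -0.003], [-0.003, -0.003, -1.0]] 0.05759194132865595
red [205 208  30  33] c 0.5766 0.2929 L 0.090 W 0.081 ang -0.3 z 0.0055
yellow [186 275  43  41] c 0.3833 0.3314 L 0.128 W 0.090 ang 77.0 z 0.0056
```

The red lid is aligned with the tray to within about 2 mm. I'll lower it.

Scaled: -4.9 cm / 60 = -0.0817, -4.8 cm / 60 = -0.08.

>>> drive_tool --pt "-1 0.0033 0.0017 -0.0167 0 0 0" --pt "-1 0.0033 0.0017 -0.0383 0 0 0" --pt "-1 0.0033 0.0017 -0.0583 0 0 0" --pt "-1 0.0033 0.0017 -0.07 0 0 0" --pt "-1 0.0033 0.0017 -0.075 0 0 0" --pt "-1 0.0033 0.0017 -0.0783 0 0 0" --pt "-1 0.0033 0.0017 -0.08 0 0 0" --pt "-1 0.0033 0.0017 -0.0817 0 0 0" --pt "-1 0.0033 0.0017 -0.0817 0 0 0" --pt "-1 0.0033 0.0017 -0.0817 0 0 0"

```text
t: 25.35
eef_pos: [0.5782, 0.3389, -0.003]
tool_rot: [[-0.01, 1.0, 0.0], [1.0, 0.01, 0.0], [0.0, 0.0, -1.0]]
wrist_force: [-0.3, 0.2, -2.1]
gripper_width: 0.0578
grip_force: 30.0
```

Scaled: -0.25 cm / 60 = -0.0042, -0.2 cm / 60 = -0.0033.

>>> drive_tool --pt "-1 -0.0017 0 -0.0017 0 0 0" --pt "-1 -0.0017 0 -0.0033 0 0 0" --pt "-1 -0.0017 0 -0.0042 0 0 0" --pt "-1 -0.0017 0 -0.0042 0 0 0"

```text
t: 25.75
eef_pos: [0.577, 0.3389, -0.0049]
tool_rot: [[-0.01, 1.0, -0.0], [1.0, 0.01, 0.0], [0.0, -0.0, -1.0]]
wrist_force: [-2.3, -1.1, 5.6]
gripper_width: 0.0578
grip_force: 30.0
```

Scaled: -26.6 cm / 60 = -0.4433, -6.2 cm / 60 = -0.1033, 89 degrees / 120 = 0.7417.

>>> drive_tool --pt "1 0 0 0 0 0 0" --pt "1 0 0 0 0 0 0" --pt "1 0 0 0 0 0 0" --pt "1 0 0 0 0 0 0" --pt "1 0 0 0.0167 0 0 0" --pt "1 0 0 0.0667 0 0 0" --pt "1 0 0 0.1333 0 0 0" --pt "1 -0.005 -0.0217 0.1833 0 0 0.05" --pt "1 -0.015 -0.0667 0.2 0 0 0.1167" --pt "1 -0.025 -0.11 0.2 0 0 0.1833" --pt "1 -0.035 -0.1533 0.2 0 0 0.25" --pt "1 -0.045 -0.1967 0.2 0 0 0.3167" --pt "1 -0.055 -0.24 0.2 0 0 0.3833" --pt "1 -0.065 -0.2833 0.2 0 0 0.45" --pt "1 -0.075 -0.3267 0.2 0 0 0.5167" --pt "1 -0.085 -0.37 0.2 0 0 0.5833" --pt "1 -0.095 -0.4133 0.2 0 0 0.65" --pt "1 -0.1033 -0.4383 0.2 0 0 0.7" --pt "1 -0.1033 -0.4433 0.1833 0 0 0.7417" --pt "1 -0.1033 -0.4433 0.1833 0 0 0.7417"

```text
t: 27.75
eef_pos: [0.5145, 0.0716, 0.1041]
tool_rot: [[-1.0, 0.009, -0.001], [0.009, 1.0, 0.0], [0.001, 0.0, -1.0]]
wrist_force: [-0.5, 1.5, 0.2]
gripper_width: 0.0872
grip_force: 0.0
```

```bash
python3 - <<'E'
from lp import *
lp('blue',.06)
c=r.camera("top"); rects(c,-.01,.06,(.3,.7,-.45,.5))
d=r.camera("side");Q=cloud(d);m=colormasks(d)['blue']&(Q[...,2]>.035)&(abs(Q[...,0]-.51)<.1)&(abs(Q[...,1]-.07)<.06)
print('side',np.percentile(Q[m],[1,50,99],axis=0).round(4))
E
```

```text
x range [0.4494 0.5709]
0.45 [0.0467 0.0751 0.1035] 0.0429
0.47 [0.0469 0.0749 0.1035] 0.0428
0.49 [0.047  0.0748 0.1035] 0.0428
0.51 [0.047  0.0753 0.1037] 0.0428
0.54 [0.0471 0.0753 0.1036] 0.0429
[0.51448456 0.07157039 0.10412304] [[-1.0, 0.009, -0.001], [0.009, 1.0, 0.0], [0.001, 0.0, -1.0]]
red [171 207  64  35] c 0.5758 0.3393 L 0.173 W 0.091 ang -89.2 z 0.0215
blue [406 194  63  37] c 0.5984 -0.3086 L 0.171 W 0.089 ang 82.2 z 0.0052
yellow [163 272  66  44] c 0.3878 0.3536 L 0.174 W 0.090 ang 77.4 z 0.0165
green [417 273  62  32] c 0.3895 -0.3281 L 0.166 W 0.084 ang 89.2 z 0.0425
side [[0.4537 0.049  0.0354]
 [0.5169 0.0876 0.0427]
 [0.5799 0.1052 0.208 ]]
```

Scaled: -11.3 cm / 60 = -0.1883, -11.2 cm / 60 = -0.1867.

>>> drive_tool --pt "0.9 0.0033 0.005 -0.0333 0 0 0" --pt "0.9 0.0033 0.005 -0.075 0 0 0" --pt "0.9 0.0033 0.005 -0.1083 0 0 0" --pt "0.9 0.0033 0.005 -0.1167 0 0 0" --pt "0.9 0.0033 0.005 -0.125 0 0 0" --pt "0.9 0.0033 0.005 -0.1417 0 0 0" --pt "0.9 0.0033 0.005 -0.1583 0 0 0" --pt "0.9 0.0033 0.005 -0.175 0 0 0" --pt "0.9 0.0033 0.005 -0.1867 0 0 0" --pt "0.9 0.0033 0.005 -0.1883 0 0 0" --pt "0.9 0.0033 0.005 -0.1883 0 0 0" --pt "-1 0.0033 0.005 -0.1883 0 0 0" --pt "-1 0.0033 0.005 -0.1883 0 0 0" --pt "-1 0.0033 0.005 -0.1883 0 0 0" --pt "-1 0.0033 0.005 -0.1883 0 0 0" --pt "-1 0.0033 0.005 -0.1883 0 0 0" --pt "-1 0.0033 0.005 -0.1883 0 0 0" --pt "-1 0.0033 0.005 -0.1883 0 0 0"

```text
t: 29.7
eef_pos: [0.5172, 0.0757, -0.0086]
tool_rot: [[-1.0, 0.007, 0.0], [0.007, 1.0, 0.0], [-0.0, 0.0, -1.0]]
wrist_force: [-0.5, 0.1, 2.5]
gripper_width: 0.0578
grip_force: 30.0
```

I'll route the move so that x stays back until the tool is past the bottle.

Scaled: -38.4 cm / 60 = -0.64, -38 cm / 60 = -0.6333, -97.3 degrees / 120 = -0.8108.

>>> drive_tool --pt "-1 0 0 0.0167 0 0 0" --pt "-1 0 0 0.05 0 0 0" --pt "-1 0 0 0.1 0 0 0" --pt "-1 0 -0.0083 0.1333 0 0 -0.0083" --pt "-1 0 -0.0333 0.15 0 0 -0.05" --pt "-1 0 -0.075 0.15 0 0 -0.1" --pt "-1 0 -0.125 0.15 0 0 -0.15" --pt "-1 0 -0.175 0.15 0 0 -0.2083" --pt "-1 0 -0.225 0.15 0 0 -0.2667" --pt "-1 0 -0.275 0.15 0 0 -0.325" --pt "-1 0 -0.325 0.15 0 0 -0.3833" --pt "-1 0 -0.375 0.15 0 0 -0.4417" --pt "-1 0.0033 -0.425 0.15 0 0 -0.5" --pt "-1 0.0167 -0.475 0.15 0 0 -0.5583" --pt "-1 0.0367 -0.525 0.15 0 0 -0.6167" --pt "-1 0.0633 -0.57 0.15 0 0 -0.675" --pt "-1 0.0933 -0.6083 0.15 0 0 -0.7333" --pt "-1 0.12 -0.6333 0.15 0 0 -0.7833" --pt "-1 0.135 -0.64 0.1333 0 0 -0.8108" --pt "-1 0.135 -0.64 0.1 0 0 -0.8108"

```text
t: 31.7
eef_pos: [0.6001, -0.3096, 0.0521]
tool_rot: [[0.136, 0.991, 0.003], [0.991, -0.135, -0.002], [-0.002, 0.003, -1.0]]
wrist_force: [0.1, -0.1, -2.2]
gripper_width: 0.0581
grip_force: 30.0
```

Scaled: -0.5 cm / 60 = -0.0083.

>>> drive_tool --pt "-1 0 0 -0.0083 0 0 0" --pt "-1 0 0 -0.0083 0 0 0"

```text
t: 31.9
eef_pos: [0.5969, -0.3073, 0.045]
tool_rot: [[0.134, 0.991, -0.003], [0.991, -0.134, 0.001], [0.001, -0.003, -1.0]]
wrist_force: [-1.0, 0.5, -1.9]
gripper_width: 0.0579
grip_force: 30.0
```

```bash
python3 - <<'E'
from lp import *
s=r.get_state(); e=s["eef_pos"]; w=r.camera("wrist"); P=wcloud(w,s); m=colormasks(w)["blue"]
R=np.array(s["tool_rot"]); L=(P-e)@R
for n,a,b in(("tray",-.01,.02),("lid",e[2]+.04,e[2]+.065)):
    k=m&(P[...,2]>a)&(P[...,2]<b)&(abs(L[...,0])<.13)&(abs(L[...,1])<.08)
    print(n,"tool xy",np.percentile(L[k][:,:2],[1,99],axis=0).round(4).tolist())
print(e,R.round(3).tolist(),s["gripper_width"])
E
```

```text
tray tool xy [[-0.0698, -0.0411], [0.0867, 0.0479]]
lid tool xy [[-0.03, -0.029], [0.0667, 0.027]]
[ 0.59693443 -0.30731686  0.04500717] [[0.134, 0.991, -0.003], [0.991, -0.134, 0.001], [0.001, -0.003, -1.0]] 0.05788009565701175
```

Scaled: -4.95 cm / 60 = -0.0825, -4.8 cm / 60 = -0.08.

>>> drive_tool --pt "-1 0.0033 -0.0017 -0.0167 0 0 0" --pt "-1 0.0033 -0.0017 -0.0383 0 0 0" --pt "-1 0.0033 -0.0017 -0.0583 0 0 0" --pt "-1 0.0033 -0.0017 -0.07 0 0 0" --pt "-1 0.0033 -0.0017 -0.075 0 0 0" --pt "-1 0.0033 -0.0017 -0.0783 0 0 0" --pt "-1 0.0033 -0.0017 -0.08 0 0 0" --pt "-1 0.0033 -0.0017 -0.0817 0 0 0" --pt "-1 0.0033 -0.0017 -0.0825 0 0 0" --pt "-1 0.0033 -0.0017 -0.0825 0 0 0" --pt "-1 0.0033 -0.0017 -0.0825 0 0 0"

```text
t: 33.05
eef_pos: [0.6002, -0.3093, -0.0031]
tool_rot: [[0.134, 0.991, 0.0], [0.991, -0.134, -0.0], [-0.0, 0.0, -1.0]]
wrist_force: [-0.8, -0.1, -1.4]
gripper_width: 0.0582
grip_force: 30.0
```

Scaled: -0.15 cm / 60 = -0.0025, -0.1 cm / 60 = -0.0017.

>>> drive_tool --pt "-1 0 0 -0.0017 0 0 0" --pt "-1 0 0 -0.0025 0 0 0" --pt "-1 0 0 -0.0025 0 0 0"

```text
t: 33.35
eef_pos: [0.6002, -0.3092, -0.0045]
tool_rot: [[0.134, 0.991, 0.0], [0.991, -0.134, 0.0], [0.0, 0.0, -1.0]]
wrist_force: [-0.8, 0.9, 0.9]
gripper_width: 0.0578
grip_force: 30.0
```

Contact. I'll release, rise, move back out of the way and then check everything.

Scaled: 30 cm / 60 = 0.5, 27 cm / 60 = 0.45.

>>> drive_tool --pt "1 0 0 0 0 0 0" --pt "1 0 0 0 0 0 0" --pt "1 0 0 0 0 0 0" --pt "1 0 0 0 0 0 0" --pt "1 0 0 0.0167 0 0 0" --pt "1 0 0 0.0667 0 0 0" --pt "1 0 0 0.1333 0 0 0" --pt "1 0 0 0.2 0 0 0" --pt "1 0 0.0167 0.2667 0 0 0" --pt "1 -0.0333 0.0667 0.3 0 0 0" --pt "1 -0.0833 0.1333 0.3 0 0 0" --pt "1 -0.1333 0.2167 0.3 0 0 0" --pt "1 -0.1833 0.3 0.3 0 0 0" --pt "1 -0.2 0.3833 0.3 0 0 0" --pt "1 -0.2 0.45 0.3 0 0 0" --pt "1 -0.2 0.5 0.3 0 0 0" --pt "1 -0.2 0.5 0.3 0 0 0" --pt "1 -0.2 0.5 0.3 0 0 0"

```text
t: 35.15
eef_pos: [0.4801, -0.009, 0.1758]
tool_rot: [[0.133, 0.991, 0.001], [0.991, -0.133, 0.0], [0.0, 0.001, -1.0]]
wrist_force: [0.0, -0.1, 0.0]
gripper_width: 0.087
grip_force: 0.0
```

```bash
python3 - <<'E'
from m import *
c=r.camera("top"); P=cloud(c); M=colormasks(c)
T=dict(red=(.5760,.3392,-89.2),blue=(.5985,-.3085,82.3),yellow=(.3878,.3540,77.3),green=(.3885,-.3300,89.4))
for k,(x,y,a) in T.items():
    m=(P[...,2]>.033)&(P[...,2]<.06)&(abs(P[...,0]-x)<.1)&(abs(P[...,1]-y)<.1)
    q=P[m]; (cx,cy),(w,h),b=cv2.minAreaRect(q[:,:2].astype(np.float32))
    if w<h:w,h,b=h,w,b+90
    A=np.c_[q[:,:2]-q[:,:2].mean(0),np.ones(len(q))]
    print(k,"off mm",round((cx-x)*1e3,1),round((cy-y)*1e3,1),"L W %.3f %.3f"%(w,h),"dang",round((b-a+90)%180-90,1),"plane",np.linalg.lstsq(A,q[:,2],rcond=None)[0].round(4))
c0=dict(np.load("top0.npz")); P0=cloud(c0)
for p in(P0,P):
    q=p[(p[...,2]>.07)&(p[...,2]<.1)&(abs(p[...,0]-.73)<.08)&(p[...,1]<.02)&(p[...,1]>-.12)]; print("rack",q.mean(0).round(4))
print(r.get_state()["eef_pos"])
cv2.imwrite("pics/fin.png",c["pixels"])
E
```

```text
red off mm 0.7 -1.4 L W 0.132 0.059 dang -0.5 plane [0.0119 0.0007 0.0459]
blue off mm 0.3 -0.6 L W 0.133 0.059 dang -0.0 plane [ 0.0125 -0.0082  0.0466]
yellow off mm 0.3 3.4 L W 0.134 0.058 dang 0.6 plane [-0.0045  0.0073  0.0461]
green off mm -1.5 -2.3 L W 0.133 0.058 dang 1.0 plane [-0.005  -0.0078  0.0468]
rack [ 0.756  -0.0521  0.0826]
rack [ 0.7563 -0.052   0.0827]
[ 0.4802164  -0.01029417  0.17567675]
```

View pics/fin.png

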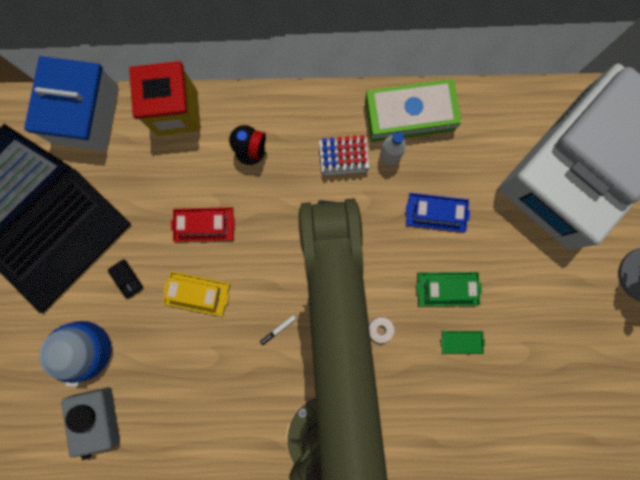

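All four boxes sit flat and centred in their trays: red (203,225), blue (437,212), yellow (196,294) and the larger green (448,290). They are within 4 mm of centre, the rack has not moved, and the arm is clear.

```bash
python3 -c "
from bench import r
print(r.finish_job())"
```

```text
the job is handed in; nothing more can be done
None
```

I handed the job in with all four boxes flat in their matching trays, each within 4 mm of centre by the top camera, and the rack unmoved; the first grip on red missed, pressed on its lid and tilted it about 7° before I re-gripped it.

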